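# Read the code on the blue-capped bottle

### The job

Log the blue-capped reagent bottle: pick up the yellow code reader from its white charging pad and hold it still for about two seconds with its window facing straight down, centred about 5 cm above the code sticker on top of the blue cap. Then lay the reader back on the middle of its pad, window down and lengthwise along the pad, and let go. Do not shift the bottle, and do not drop the reader.

Things in the scene. Friction and masses are not known exactly. Their poses are not given: they have to be found in the camera images.
- reader_grip (a point): Centre of the yellow handle of the reader, a rigid bar 176 mm long, near its centre of mass, 28 mm above the pad it lies on. x runs from foot to head, z up. Handle 28 wide (y) x 28 high, underside 14 above the pad, free from x = -64 to +44; grey head 46 x 46 x 42 high beyond +44, grey foot 34 wide beyond -64. 0.15 to 0.25 kg. Grasp here across y from above.
- reader_window (a point): Centre of the red reading window in the underside of the reader's head: 67 mm along x from reader_grip and 28 mm below it, same axes. The reader looks along -z.
- blue_code (a point): Centre of the round white sticker (26 mm, black dot code) on the blue cap (40 mm across) of the clear reagent bottle (body 70 mm across), 142 mm above the worktop; z up. Loose, 0.38 kg. Near it stand two bottles not to be read, also with codes on the cap: a smaller one with a red cap (125 mm tall), an amber one with a black cap (140 mm tall).
- pad_centre (a point): Centre of the upper face of the charging pad, a fixed flat white plate with dark rubber inlay, 220 mm along its x, 100 mm along its y, 6 mm thick, without a rim. x lengthwise, z up. The reader lies on it at the start, its head towards the pad's x.
Not all that is in view belongs to the job. Leave any green or pink look-alike of the part that bears blue_code alone.

How it is judged:
By the outcome, as a careful person would: the job done as asked, in the order asked, and still so for the second after the job is handed in, with the robot touching nothing.
It also fails if it takes over 45 s, if anything falls off the work surface, if the arm or the gripper's body presses on something with over 40 N, if the wrist force passes 120 N, or if a joint passes its speed limit or range.

### The arm

A 6-joint arm with a two-finger parallel gripper is mounted at the origin on a cart in front of the work surface, level with it; the furniture and walls round the work are solid. World frame = base frame: x ahead of the robot, y to its left, z up, the work surface at z = 0. Lengths are in m, angles in rad, forces in N, time in s.
With the tool pointing down it reaches from about 0.25 to 0.725 m from the base axis. Payload 4 kg.
Tool frame: the origin (TCP) lies on the centre line of the jaws, within the pads' length; the fingertips stand 22 mm ahead of it and the grasp point (between the pads) lies 3 mm ahead of it; z points along the fingers, y is the line along which they close (so a half turn about z gives the same grasp; the last joint's range is limited). The gripper opens to 85 mm and grips with 20 to 120 N. Pads are 22 mm wide; open, the fingers measure 114 mm over their backs; the gripper's body (76 mm by 85 mm) begins 54 mm behind the grasp point. The pads swing forward as they close: fully open they stand 13 mm farther back than shut.
Start: joints at [-1.179, 0.241, 0.005, 1.335, 0, 1.571], TCP at [0.191, -0.462, 0.224] pointing down, gripper open.
Joint ranges: [-2.72, 2.72], [-1.05, 1.87], [-1.09, 1.28], [-1.99, 2.15], [-1.42, 1.44], [-3.14, 3.14]. Speed limits (rad/s): [2.79, 2.79, 3.14, 3.14, 3.14, 3.14].

### API

Orientations are given as a unit quaternion [x, y, z, w].
In Python, from workcell import bot gives the robot as it stands.
- The arm moves only by the shell command python3 -m inch 'ROWS'. ROWS is JSON, one flat list of numbers, 7 for each row, row after row: the shift along the world's x, y, z in mm, then the turn, a rotation vector about the world's x, y, z in rad, then the opening in per cent of the stroke, from 0 (shut) to 100 (fully open). A call has 1 to 8 rows; each row is the pose to reach, as a shift and turn from the pose commanded when the call began; what a row does not reach only later rows make up. A row lasts 1/12 s, in which the tool goes at most 41.7 mm and 7.16 degrees, less where a joint would pass 70% of its speed; a pose out of reach is approached as far as the arm can. A call with a gripper value outside its range is refused whole. The fingers move at their own pace and stop on an object; the grip force is fixed at half the most. Time passes only in rows, so rows that repeat a pose let the fingers close. It gives the time, the measured TCP pose, the force, the opening and the grip force at its end, in the units of the state.
- bot.get_obs(): the state, without advancing time (a new reading comes with each control period).
- bot.camera(name): name is "scene" or "top" or "wrist"; returns the picture (400x640x3 uint8, blue, green, red); there is no depth.
- bot.camera_info(name): a dict with "intrinsics" (3x3 intrinsics, pixels), "camera_from_world" (4x4, takes a point from world to camera coordinates); the wrist camera has in their place "hand_eye" (4x4, takes a point from camera to tool coordinates, whose origin is the TCP and whose axes are the flange's). Camera axes: x right, y down, z forward; pixel columns grow to the right and rows downward; lengths in m; the calibration is good to about 2 mm. A picture is of the moment at which its call begins: read the wrist's pose just before it. camera_info takes no time and is no camera call.
- bot.job_done(): hands the job in; it is judged then, once.
Trained networks look in the newest picture that a camera, given by its name, has taken for a name from the list of things; names that differ only in an ending like _2 or _b are one class to them, and where a whole thing is asked for, a point or a joint stands for the part that bears it (a point fixed in the world has none). Each returns a list of dicts, best first, with "confidence" (0 to 1); they miss things now and then, are a little off and sometimes report something else, mostly with a low value. They report only what shows in the picture. A call takes as long as a camera call. They do not tell look-alikes from the thing itself.
- bot.silhouettes(camera, target): "mask" (400x640 bool, what is visible of it) and "uv" ([column, row] in pixels, amid what is visible of it).
- bot.spot_point(camera, target): "uv" ([column, row] in pixels: a listed point, or the origin of a listed thing).
The state is a dict: "clock": time; "joint_pos": joint angles; "joint_vel": joint speeds; "tau": joint torques, N m; "eef_pos": TCP position; "tool_rot": TCP orientation; "ft_force": force on the tool from outside, world axes, zero at the start; "ft_torque": the same for the moment, N m; "grip_width": finger opening in m; "grasp_force": force on a finger pad.
Only numpy, scipy, OpenCV 4.12 (cv2) and the standard library are available. Lean on these libraries where they do the work, as an engineer would, in place of code of your own. Each camera call takes 0.05 s, during which the arm holds its last target. There are 200 camera calls.

## Working session

There is one attempt and no reset: what is moved stays moved. The work goes in short steps, Python scripts to look and compute and a shell command to move; the robot and the scene stay as the last step left them, time stands still between calls to the robot, and variables do not carry over. Pictures are saved under pics/ and viewed, at most 12 in all, crops included, and the job is handed in when it is done.

```bash
mkdir -p pics; cat > h.py <<'E'
import numpy as np, cv2
from workcell import bot
from scipy.spatial.transform import Rotation as R
def ray(cam,uv,z,T=None):
    i=bot.camera_info(cam);K=np.array(i["intrinsics"]);
    if cam=="wrist":
        o=bot.get_obs();W=np.eye(4);W[:3,:3]=R.from_quat(o["tool_rot"]).as_matrix();W[:3,3]=o["eef_pos"];W=W@np.array(i["hand_eye"])
    else: W=np.linalg.inv(np.array(i["camera_from_world"]))
    d=W[:3,:3]@np.linalg.inv(K)@[uv[0],uv[1],1];c=W[:3,3]
    return c+d*(z-c[2])/d[2]
E
python3 - <<'E'
from h import *
o=bot.get_obs();print(o["eef_pos"],o["tool_rot"],o["clock"])
Z=dict(reader_grip=.034,reader_window=.006,blue_code=.142,pad_centre=.006)
ims=[]
for c in("scene","top"):
    im=bot.camera(c).copy()
    for t,z in Z.items():
        for d in bot.spot_point(c,t)[:3]:
            print(c,t,np.round(d["uv"],1),round(d["confidence"],2),np.round(ray(c,d["uv"],z),4))
    cv2.imwrite(f"pics/{c}0.png",im)
    W=np.linalg.inv(np.array(bot.camera_info(c)["camera_from_world"]));print(c,W[:3,3].round(3))
E
```

```text
[ 0.19065187 -0.46149734  0.22260405] [ 9.80876434e-01  1.94628608e-01 -2.15383905e-04 -1.03910692e-03] 0.0
scene reader_grip [407.2 193.4] 0.59 [ 0.4448 -0.3642  0.034 ]
scene reader_window [393.6 188.1] 0.55 [ 0.5045 -0.3688  0.006 ]
scene blue_code [226.  208.5] 0.94 [0.5843 0.1385 0.142 ]
scene blue_code [362.6 170.6] 0.82 [ 0.5046 -0.2353  0.142 ]
scene blue_code [372. 202.] 0.77 [ 0.3967 -0.1794  0.142 ]
scene pad_centre [407.9 201.9] 0.87 [ 0.4363 -0.3646  0.006 ]
scene [-0.264  0.475  1.054]
top reader_grip [426.5 219.5] 0.7 [ 0.4412 -0.3623  0.034 ]
top reader_window [425.6 197. ] 0.97 [ 0.506  -0.3718  0.006 ]
top blue_code [227.9 157.4] 0.95 [0.5675 0.1399 0.142 ]
top blue_code [362.5 234.5] 0.57 [ 0.3918 -0.1754  0.142 ]
top pad_centre [421.6 219. ] 0.69 [ 0.4455 -0.3587  0.006 ]
top [ 0.334 -0.037  0.968]
```

View pics/scene0.png

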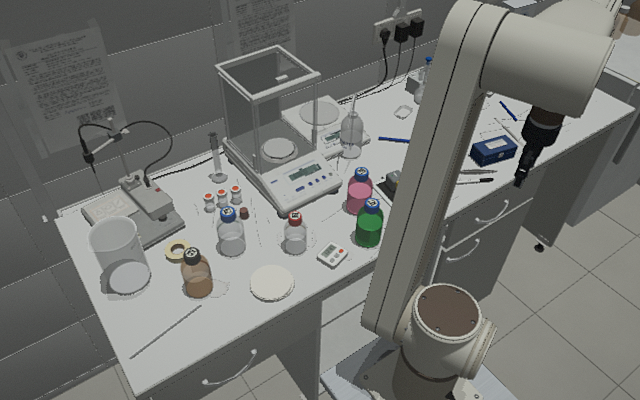

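View pics/top0.png

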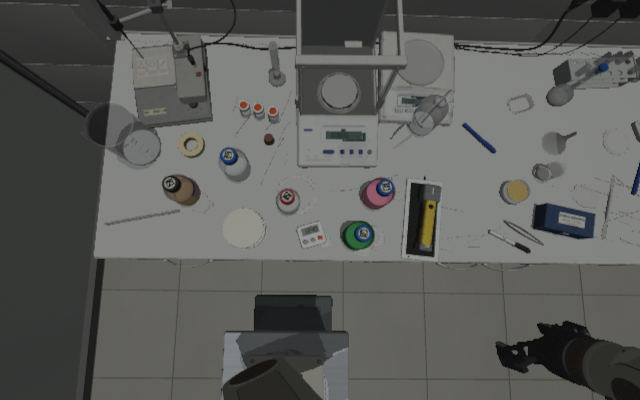

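The top view shows the clear blue-capped bottle at about (230,156), the pad centre at about (422,219), and the reader on it with its head up at about (430,193). Green and pink look-alikes stand at (360,235) and (380,192). In the scene view the arm hides the reader. The next step is a closer look with the wrist camera.

```bash
python3 -m inch '[219,101,77,0,0,-0.49,100,219,101,77,0,0,-0.49,100,219,101,77,0,0,-0.49,100,219,101,77,0,0,-0.49,100,219,101,77,0,0,-0.49,100,219,101,77,0,0,-0.49,100,219,101,77,0,0,-0.49,100,219,101,77,0,0,-0.49,100]'
python3 - <<'E'
from h import *
print(np.round(bot.camera_info("wrist")["hand_eye"],3))
Z=dict(reader_grip=.034,reader_window=.006,pad_centre=.006)
for c in("wrist","top"):
    im=bot.camera(c).copy()
    for t,z in Z.items():
        for d in bot.spot_point(c,t)[:2]:
            print(c,t,np.round(d["uv"],1),round(d["confidence"],2),np.round(ray(c,d["uv"],z),4))
    s=bot.silhouettes(c,"reader_grip")
    for d in s[:1]:
        cn=max(cv2.findContours(d["mask"].astype(np.uint8),0,1)[0],key=cv2.contourArea)
        b=cv2.boxPoints(cv2.minAreaRect(cn));print(c,"box",d["confidence"],b.round(1).tolist(),[ray(c,p,.045)[:2].round(4).tolist() for p in b])
        cv2.drawContours(im,[cn],-1,(0,0,255),1)
    cv2.imwrite(f"pics/{c}1.png",im)
E
```

```text
clock: 1.17
eef_pos: [0.4141, -0.3595, 0.3017]
tool_rot: [0.999, -0.046, 0.002, 0.001]
ft_force: [0.1, 0.4, -0.3]
grip_width: 0.0854
grasp_force: 0.0
[[ 0.001 -0.956 -0.293  0.074]
 [ 1.     0.001  0.    -0.001]
 [-0.    -0.293  0.956 -0.15 ]
 [ 0.     0.     0.     1.   ]]
wrist reader_grip [324.9 127.7] 0.75 [ 0.4417 -0.3627  0.034 ]
wrist pad_centre [324.9 125.8] 0.84 [ 0.4395 -0.3631  0.006 ]
wrist box 0.91 [[304.79998779296875, 197.60000610351562], [311.29998779296875, 47.29999923706055], [351.6000061035156, 49.099998474121094], [345.1000061035156, 199.3000030517578]] [[0.3571, -0.3296], [0.5297, -0.3571], [0.5235, -0.4014], [0.3498, -0.3799]]
top reader_grip [427.9 220.3] 0.76 [ 0.4391 -0.3659  0.034 ]
top reader_window [428.2 197.1] 0.63 [ 0.5059 -0.379   0.006 ]
top pad_centre [420.7 221. ] 0.8 [ 0.44   -0.3561  0.006 ]
top box 0.63 [[414.5, 250.60000610351562], [420.8999938964844, 183.3000030517578], [441.20001220703125, 185.3000030517578], [434.79998779296875, 252.5]] [[0.3597, -0.3245], [0.5354, -0.3472], [0.5311, -0.4009], [0.3554, -0.3767]]
```

View pics/wrist1.png

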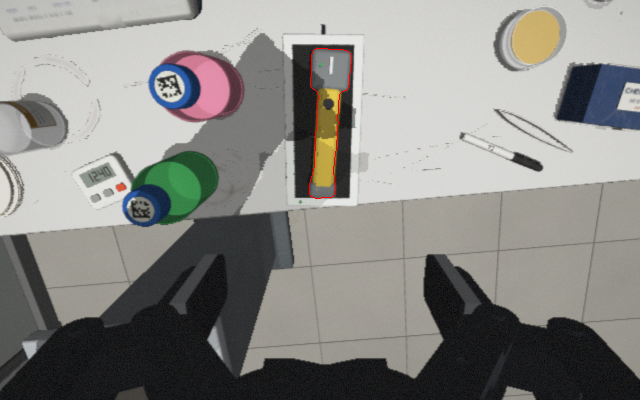

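The wrist view shows the reader lying along the pad, head at (331,68) and foot at (322,192). The pad's corners are near (284,35), (364,35), (357,206) and (287,207). Next I measure the yellow handle and the pad outline more exactly.

```bash
python3 - <<'E'
from h import *
im=bot.camera("wrist");im=im.copy()
hsv=cv2.cvtColor(im,cv2.COLOR_BGR2HSV)
y=cv2.inRange(hsv,(18,100,50),(35,255,255));y[:, :295]=0;y[:,365:]=0
r,c=np.nonzero(y)
for rr in range(r.min(),r.max()+1,8):
    cc=c[r==rr]
    print(rr,cc.min(),cc.max()+1,[ray("wrist",(u,rr+.5),.048)[:2].round(4).tolist() for u in(cc.min(),cc.max()+1,(cc.min()+cc.max()+1)/2)])
g=im.max(2)
w=cv2.morphologyEx(((g>0)).astype(np.uint8),1,np.ones((1,1)))
crop=cv2.resize(im[20:225,260:390],None,fx=2.9,fy=2.9,interpolation=cv2.INTER_CUBIC);cv2.imwrite("pics/crop1.png",crop)
E
```

```text
83 318 331 [[0.4919, -0.3607], [0.4905, -0.3753], [0.4912, -0.368]]
91 314 339 [[0.4838, -0.3552], [0.481, -0.3836], [0.4824, -0.3694]]
99 314 339 [[0.475, -0.3543], [0.4722, -0.3829], [0.4736, -0.3686]]
107 313 338 [[0.4663, -0.3522], [0.4634, -0.3809], [0.4649, -0.3666]]
115 313 338 [[0.4573, -0.3512], [0.4545, -0.3801], [0.4559, -0.3657]]
123 313 337 [[0.4482, -0.3502], [0.4455, -0.3782], [0.4468, -0.3642]]
131 312 336 [[0.4391, -0.348], [0.4363, -0.3762], [0.4377, -0.3621]]
139 312 336 [[0.4298, -0.347], [0.427, -0.3754], [0.4284, -0.3612]]
147 311 336 [[0.4204, -0.3447], [0.4175, -0.3745], [0.4189, -0.3596]]
155 311 335 [[0.4108, -0.3437], [0.408, -0.3724], [0.4094, -0.3581]]
163 311 334 [[0.4011, -0.3426], [0.3983, -0.3704], [0.3997, -0.3565]]
171 310 334 [[0.3913, -0.3403], [0.3884, -0.3694], [0.3899, -0.3549]]
179 313 331 [[0.3809, -0.3428], [0.3787, -0.3649], [0.3798, -0.3538]]
187 318 327 [[0.3701, -0.3479], [0.369, -0.359], [0.3696, -0.3534]]
```

View pics/crop1.png

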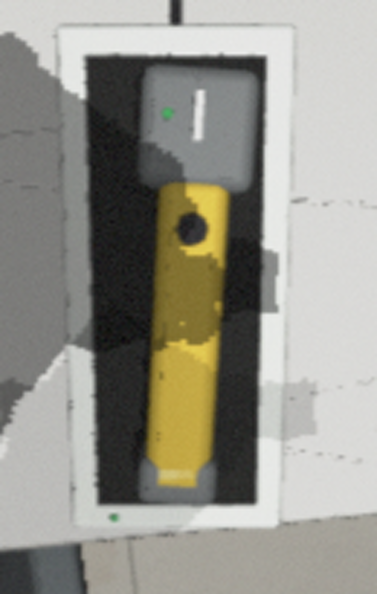

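The crop shows the pad outline at crop corners (57,27), (297,27), (277,523) and (76,527), with the handle turned a little from the pad axis. Now I compute the pad pose and the grasp shift.

```bash
python3 - <<'E'
from h import *
P=np.array([ray("wrist",(260+u/2.9,20+v/2.9),.006)[:2] for u,v in((57,27),(297,27),(278,521),(76,527))]);print(P.round(4).tolist())
# dark inlay
Q=np.array([ray("wrist",(260+u/2.9,20+v/2.9),.006)[:2] for u,v in((85,56),(267,56),(257,503),(98,504))])
for p in(P,Q):
    a=(p[0]+p[1]-p[2]-p[3])/2;b=(p[0]+p[3]-p[1]-p[2])/2
    print(p.mean(0).round(4),"L",np.hypot(*a).round(4),np.hypot(*b).round(4),"yaw",np.degrees(np.arctan2(a[1],a[0])),np.degrees(np.arctan2(b[1],b[0]))-90)
o=bot.get_obs();x=R.from_quat(o["tool_rot"]).as_matrix();print(o["eef_pos"],"tool yaw",np.degrees(np.arctan2(x[1,0],x[0,0])),"z",x[:,2])
print(o["joint_pos"])
E
```

```text
[[0.5587, -0.3207], [0.5489, -0.4193], [0.3358, -0.3961], [0.3423, -0.2998]]
[ 0.4464 -0.359 ] L 0.2159 0.0978 yaw -5.86670410375353 -4.78118766112766
[ 0.4461 -0.3589] L 0.1947 0.0756 yaw -5.663989069665344 -5.476223578996468
[ 0.40927334 -0.36150964  0.3004938 ] tool yaw -5.700931897072114 z [-1.04519911e-04  9.08173772e-05 -9.99999990e-01]
[-7.23508885e-01  3.18915703e-01  3.08870521e-01  1.56088960e+00
 -1.12764603e-06  2.51758381e+00]
```

```bash
python3 -m inch '[33,-1.5,-30,0,0,-0.056,100,33,-1.5,-70,0,0,-0.056,100,33,-1.5,-110,0,0,-0.056,100,33,-1.5,-150,0,0,-0.056,100,33,-1.5,-185,0,0,-0.056,100,33,-1.5,-200,0,0,-0.056,100,33,-1.5,-200,0,0,-0.056,100,33,-1.5,-200,0,0,-0.056,100]'; python3 - <<'E'
from h import *
im=bot.camera("wrist");cv2.imwrite("pics/w2.png",im)
o=bot.get_obs();x=R.from_quat(o["tool_rot"]).as_matrix();print(o["eef_pos"],"tool yaw",np.degrees(np.arctan2(x[1,0],x[0,0])))
hsv=cv2.cvtColor(im,cv2.COLOR_BGR2HSV)
y=cv2.inRange(hsv,(18,100,50),(35,255,255));n,l,s,_=cv2.connectedComponentsWithStats(y);y=l==1+s[1:,4].argmax()
r,c=np.nonzero(y)
for rr in range(r.min(),r.max()+1,25):
    cc=c[r==rr];print(rr,cc.min(),cc.max()+1,[ray("wrist",(u,rr+.5),.048)[:2].round(4).tolist() for u in(cc.min(),cc.max()+1,(cc.min()+cc.max()+1)/2)])
E
```

```text
clock: 2.38
eef_pos: [0.4423, -0.3624, 0.0999]
tool_rot: [0.997, -0.077, -0.001, -0.001]
ft_force: [0.7, -0.0, 0.6]
grip_width: 0.0859
grasp_force: 0.0
[ 0.44343566 -0.36328698  0.10158783] tool yaw -8.85524310582685
134 313 343 [[0.4933, -0.3627], [0.4906, -0.3805], [0.4919, -0.3716]]
159 305 351 [[0.4791, -0.3554], [0.4748, -0.3832], [0.4769, -0.3693]]
184 306 350 [[0.4634, -0.3533], [0.4591, -0.3805], [0.4613, -0.3669]]
209 306 350 [[0.447, -0.3505], [0.4427, -0.3783], [0.4449, -0.3644]]
234 306 349 [[0.4299, -0.3476], [0.4256, -0.3754], [0.4278, -0.3615]]
259 307 348 [[0.4119, -0.3451], [0.4077, -0.3723], [0.4098, -0.3587]]
284 307 347 [[0.3931, -0.3419], [0.3888, -0.3691], [0.391, -0.3555]]
309 319 338 [[0.372, -0.3469], [0.3699, -0.3601], [0.371, -0.3535]]
```

View pics/w2.png

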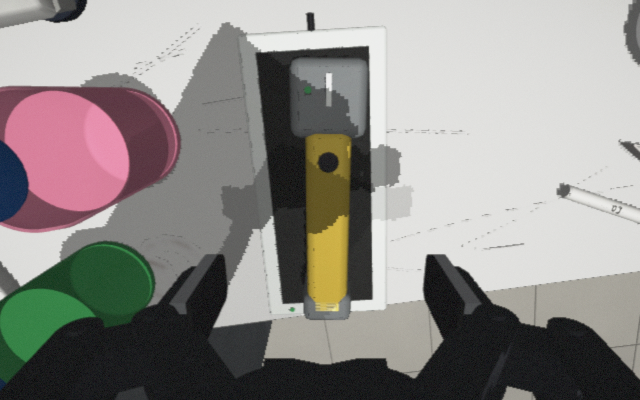

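The handle is centred between the fingers, at column 328 near the head and parallel to the jaws. I descend and grip.

```bash
python3 -m inch '[0,-1,-35,0,0,0,100,0,-1,-55,0,0,0,100,0,-1,-63,0,0,0,100,0,-1,-63,0,0,0,100,0,-1,-63,0,0,0,0,0,-1,-63,0,0,0,0,0,-1,-63,0,0,0,0,0,-1,-63,0,0,0,0]'; python3 -m inch '[0,0,0,0,0,0,0,0,0,0,0,0,0,0,0,0,0,0,0,0,0,0,0,0,0,0,0,0]'
```

```text
clock: 3.1
eef_pos: [0.4439, -0.3644, 0.0391]
tool_rot: [0.997, -0.077, 0.001, 0.001]
ft_force: [-0.6, -0.6, -0.5]
grip_width: 0.0389
grasp_force: 0.0
clock: 3.43
eef_pos: [0.4436, -0.3643, 0.0391]
tool_rot: [0.997, -0.077, 0.001, 0.001]
ft_force: [-0.8, 0.5, 5.7]
grip_width: 0.0232
grasp_force: 58.6
```

```bash
python3 -m inch '[0,0,10,0,0,0,0,0,0,35,0,0,0,0,0,0,70,0,0,0,0,0,0,110,0,0,0,0,0,0,150,0,0,0,0,0,0,185,0,0,0,0,0,0,205,0,0,0,0,0,0,205,0,0,0,0]'; python3 - <<'E'
from h import *
im=bot.camera("wrist");cv2.imwrite("pics/w3.png",im)
o=bot.get_obs();x=R.from_quat(o["tool_rot"]).as_matrix();print(o["eef_pos"],o["ft_force"],o["ft_torque"],o["grip_width"],"tool yaw",np.degrees(np.arctan2(x[1,0],x[0,0])))
im=bot.camera("top");cv2.imwrite("pics/t3.png",im[110:290,180:480])
for c in("top","scene"):
    if c=="scene":bot.camera(c)
    for d in bot.spot_point(c,"blue_code"): print(c,d["uv"],d["confidence"],ray(c,d["uv"],.142).round(4))
E
```

```text
clock: 4.1
eef_pos: [0.445, -0.3653, 0.2493]
tool_rot: [0.997, -0.077, 0.005, 0.003]
ft_force: [1.3, -1.4, -1.8]
grip_width: 0.0228
grasp_force: 59.3
[ 0.44410369 -0.36453686  0.24596309] [-0.20047647 -0.17318537 -2.15409374] [ 0.04633145 -0.03516612 -0.01695976] 0.02268300297817347 tool yaw -8.832050542805014
top [385.2, 182.4] 0.66 [ 0.5148 -0.23    0.142 ]
top [363.9, 232.1] 0.59 [ 0.3973 -0.1787  0.142 ]
top [228.0, 156.7] 0.55 [0.5692 0.1397 0.142 ]
scene [373.1, 201.6] 0.95 [ 0.3963 -0.1826  0.142 ]
scene [226.8, 210.9] 0.85 [0.5758 0.1408 0.142 ]
scene [361.7, 170.9] 0.56 [ 0.505  -0.2325  0.142 ]
```

View pics/w3.png

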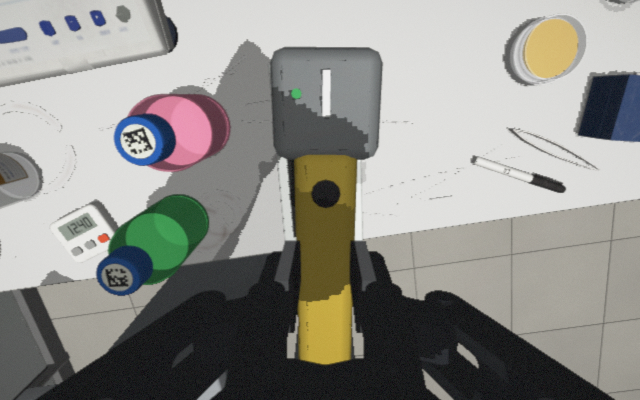

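The reader hangs straight in the jaws, head at (327,103), clear of the pad. The head will hide the cap at the reading pose, so I carry it to a spot beside the bottle where the wrist camera can see the cap.

```bash
python3 -m inch '[0,15,0,0,0,0.03,0,0,45,0,0,0,0.1,0,0,80,0,0,0,0.17,0,0,115,0,0,0,0.24,0,0,150,0,0,0,0.31,0,0,185,0,0,0,0.38,0,0,220,0,0,0,0.45,0,0,255,0,0,0,0.52,0]'; python3 -m inch '[0,35,0,0,0,0.06,0,0,70,0,0,0,0.12,0,0,105,0,0,0,0.18,0,0,140,0,0,0,0.24,0,0,175,0,0,0,0.29,0,0,205,0,0,0,0.33,0,0,230,0,0,0,0.33,0,0,245,0,0,0,0.33,0]';python3 -m inch '[0,40,4,0,0,0,0,0,40,4,0,0,0,0,0,40,4,0,0,0,0,0,40,4,0,0,0,0]'; python3 - <<'E'
from h import *
o=bot.get_obs();x=R.from_quat(o["tool_rot"]).as_matrix();print(o["eef_pos"],o["joint_pos"].round(2),o["grip_width"],"tool yaw",np.degrees(np.arctan2(x[1,0],x[0,0])))
im=bot.camera("wrist").copy()
for t in("blue_code",):
    for d in bot.spot_point("wrist",t):print(t,d["uv"],d["confidence"],ray("wrist",d["uv"],.142).round(4))
cv2.imwrite("pics/w4.png",im)
E
```

```text
clock: 5.02
eef_pos: [0.4415, -0.1068, 0.2407]
tool_rot: [0.983, 0.183, -0.002, -0.001]
ft_force: [0.1, -0.4, -0.9]
grip_width: 0.023
grasp_force: 59.1
clock: 5.68
eef_pos: [0.4415, 0.1387, 0.2406]
tool_rot: [0.94, 0.342, -0.002, -0.0]
ft_force: [-0.4, -0.5, -1.5]
grip_width: 0.0232
grasp_force: 59.1
clock: 6.02
eef_pos: [0.442, 0.1761, 0.245]
tool_rot: [0.94, 0.341, -0.002, 0.0]
ft_force: [-0.6, 0.8, -1.4]
grip_width: 0.0232
grasp_force: 59.2
[0.44195752 0.17610723 0.24499318] [ 0.38  0.19 -0.01  1.38 -0.    2.82] 0.023186678251487926 tool yaw 39.91980495730311
blue_code [485.1, 79.5] 0.94 [0.5781 0.142  0.142 ]
```

View pics/w4.png

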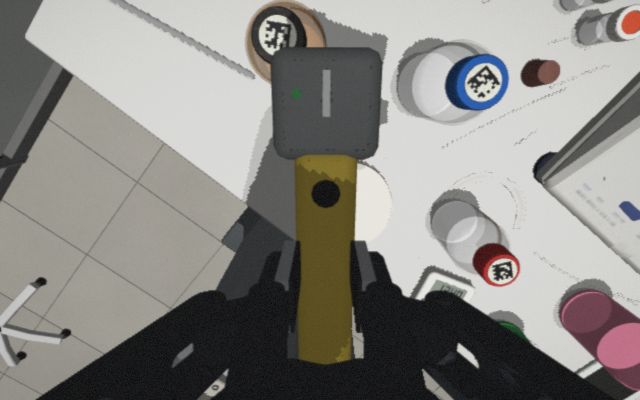

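The clear bottle's blue cap is at about (479,82), with its sticker centre near (484,82). The reader's head is at (326,103) and the amber bottle is behind it at (278,35). I fit both to get the shift.

```bash
python3 - <<'E'
from h import *
im=cv2.imread("pics/w4.png");hsv=cv2.cvtColor(im,cv2.COLOR_BGR2HSV)
roi=np.zeros(im.shape[:2],np.uint8);roi[40:125,430:520]=1
w=(cv2.inRange(hsv,(0,0,130),(180,70,255))//255)*roi
b=(cv2.inRange(hsv,(100,140,40),(130,255,255))//255)*roi
bb=max(cv2.findContours(b,0,1)[0],key=cv2.contourArea);h=cv2.convexHull(bb);e=cv2.fitEllipse(h);print("cap",e)
fill=cv2.drawContours(np.zeros_like(b),[cv2.convexHull(bb)],-1,1,-1)
inner=cv2.erode(fill,np.ones((7,7)))&(1-b)
cs=max(cv2.findContours(cv2.morphologyEx(inner,2,np.ones((3,3))),0,1)[0],key=cv2.contourArea);e2=cv2.fitEllipse(cv2.convexHull(cs));print("sticker",e2)
p=ray("wrist",e2[0],.142);print("code",p.round(4))
u,v=e2[0];print("size",[np.linalg.norm(ray("wrist",(u+e2[1][1]/2,v),.142)-ray("wrist",(u-e2[1][1]/2,v),.142))])
o=bot.get_obs();Rm=R.from_quat(o["tool_rot"]).as_matrix()
for dz in(.009,.011):
  for q in((272,100),(381,100),(326.5,47),(326.5,158),(326.5,102),(297,170),(354,170)):
    t=Rm.T@(ray("wrist",q,o["eef_pos"][2]+dz)-o["eef_pos"]);print(dz,q,(t*1000).round(1))
E
```

```text
cap ((477.05352783203125, 82.08740234375), (53.4199333190918, 63.41931915283203), 64.81848907470703)
sticker ((482.9200744628906, 81.93988800048828), (36.43271255493164, 41.584632873535156), 37.70729446411133)
code [0.576  0.1419 0.142 ]
size [np.float64(0.029640634819054306)]
0.009 (272, 100) [ 71.8 -22.8  -9.2]
0.009 (381, 100) [71.8 21.1 -9.2]
0.009 (326.5, 47) [91.5 -0.9 -9.2]
0.009 (326.5, 158) [48.2 -0.8 -9.1]
0.009 (326.5, 102) [71.  -0.8 -9.2]
0.009 (297, 170) [ 42.9 -13.4  -9.1]
0.009 (354, 170) [43.  11.  -9.1]
0.011 (272, 100) [ 71.8 -22.5 -11.2]
0.011 (381, 100) [ 71.9  20.8 -11.2]
0.011 (326.5, 47) [ 91.2  -0.9 -11.2]
0.011 (326.5, 158) [ 48.5  -0.8 -11.1]
0.011 (326.5, 102) [ 71.1  -0.8 -11.2]
0.011 (297, 170) [ 43.4 -13.2 -11.1]
0.011 (354, 170) [ 43.4  10.8 -11.1]
```

```bash
python3 - <<'E'
from h import *
i=bot.camera_info("wrist");K=np.array(i["intrinsics"]);H=np.array(i["hand_eye"])
def tr(uv,zt): # ray to tool plane z=zt (mm)
    d=H[:3,:3]@np.linalg.inv(K)@[uv[0],uv[1],1];c=H[:3,3];return ((c+d*(zt/1000-c[2])/d[2])*1000).round(1)[:2]
def edges(im,row,lo,hi):
    g=cv2.GaussianBlur(im,(1,3),0)[row].astype(float); d=np.abs(np.diff(g,axis=0)).sum(1);return [int(k)+1 for k in range(lo,hi) if d[k]>60]
for n,z in(("w2",101.6-48),("w3",-9),("w4",-9)):
    im=cv2.imread(f"pics/{n}.png");y=cv2.inRange(cv2.cvtColor(im,cv2.COLOR_BGR2HSV),(15,90,30),(38,255,255));y=cv2.morphologyEx(y,cv2.MORPH_CLOSE,np.ones((5,5)));y[:,:280]=0;y[:,375:]=0
    r,c=np.nonzero(y);print(n,r.min(),r.max())
    for rr in (165,180,200,220,250,280):
        cc=c[r==rr];print(rr,cc.min(),cc.max()+1,tr((cc.min(),rr),z),tr((cc.max()+1,rr),z))
    for rr in(70,90,115,130):print("head",rr,edges(im,rr,260,400))
    col=im[:,345].astype(float);d=np.abs(np.diff(col,axis=0)).sum(1);print("col345",[k+1 for k in range(20,180) if d[k]>60])
E
```

```text
w2 134 310
165 305 351 [ 31.7 -13.6] [31.7 14.7]
180 305 351 [ 22.2 -13.8] [22.2 14.9]
200 305 350 [  9.1 -14. ] [ 9.1 14.6]
220 306 350 [ -4.5 -13.6] [-4.5 14.9]
250 306 349 [-25.9 -13.9] [-25.8  14.7]
280 307 348 [-48.5 -13.6] [-48.5  14.5]
head 70 [291, 369, 370]
head 90 [261, 326, 327, 329, 331, 332, 333, 336, 367, 369, 370, 371]
head 115 [261, 262, 263, 346, 366, 369, 370, 371]
head 130 [263, 264, 265, 358, 364, 365, 369, 370, 371]
col345 [28, 29, 47, 48, 58, 60, 99, 135]
w3 155 365
165 294 356 [ 45.1 -14.6] [45.1 11.8]
180 294 356 [ 38.5 -14.8] [38.5 12. ]
200 294 355 [ 29.4 -15. ] [29.4 11.8]
220 295 354 [ 20.  -14.8] [20.  11.6]
250 300 351 [  5.2 -12.9] [ 5.2 10.6]
280 300 350 [-10.5 -13.2] [-10.5  10.5]
head 70 [270, 271, 320, 322, 323, 330, 331, 382, 383]
head 90 [271, 272, 278, 322, 323, 330, 331, 381, 382]
head 115 [272, 273, 317, 322, 323, 330, 331, 336, 337, 380, 381]
head 130 [272, 273, 379, 380]
col345 [47, 48, 60, 61, 117, 155]
w4 7 364
165 295 357 [ 45.1 -14.2] [45.1 12.2]
180 295 356 [ 38.5 -14.4] [38.5 12. ]
200 296 355 [ 29.4 -14.1] [29.4 11.8]
220 296 354 [ 20.  -14.4] [20.  11.6]
250 300 351 [  5.2 -12.9] [ 5.2 10.6]
280 300 351 [-10.5 -13.2] [-10.5  11. ]
head 70 [270, 271, 330, 381, 382, 383, 397, 398, 399]
head 90 [271, 272, 322, 323, 330, 331, 380, 381, 382, 396, 397]
head 115 [272, 273, 322, 323, 330, 380, 387, 388]
head 130 [272, 273, 274, 378, 379, 380]
col345 [25, 26, 47, 48, 155]
```

```bash
python3 - <<'E'
from h import *
i=bot.camera_info("wrist");K=np.array(i["intrinsics"]);H=np.array(i["hand_eye"]);print(K[0,0])
def tr(uv,zt):
    d=H[:3,:3]@np.linalg.inv(K)@[uv[0],uv[1],1];c=H[:3,3];return ((c+d*(zt/1000-c[2])/d[2])*1000)[:2]
for n,rows,z0,L in(("w2",((70,290.5,369.5),(90,291.5,369),(115,291.5,367)),53.6,(58.5,135.5)),("w4",((70,271,382),(90,271.5,381.5),(115,272.5,380)),-9,(47.5,156))):
  for z in(z0-3,z0,z0+4,z0+8,z0+12):
    print(n,z,[(tr((b,r),z)[1]-tr((a,r),z)[1]).round(1) for r,a,b in rows],"len",(tr((345,L[0]),z)[0]).round(1),tr((345,L[1]),z)[0].round(1),(tr((345,L[0]),z)-tr((345,L[1]),z))[0].round(1),"yc",[(tr(((a+b)/2,r),z)[1]).round(1) for r,a,b in rows])
# blue code measured at all heights and top-of-reader detection from scene/top
for c in("scene","top"):
    im=bot.camera(c);cv2.imwrite(f"pics/{c}5.png",cv2.resize(im[120:280,180:380] if c=="scene" else im[100:260,150:350],None,fx=3,fy=3,interpolation=cv2.INTER_CUBIC))
    for t in("reader_window","reader_grip"):
        for d in bot.spot_point(c,t)[:2]:print(c,t,d["uv"],d["confidence"],[ray(c,d["uv"],z).round(4).tolist() for z in(.21,.24)])
print(bot.get_obs()["ft_torque"],bot.get_obs()["eef_pos"])
E
```

```text
337.6298011469662
w2 50.6 [np.float64(44.1), np.float64(44.0), np.float64(43.8)] len 92.4 50.1 42.3 yc [np.float64(1.4), np.float64(1.6), np.float64(1.1)]
w2 53.6 [np.float64(44.8), np.float64(44.7), np.float64(44.5)] len 92.7 49.7 43.0 yc [np.float64(1.5), np.float64(1.7), np.float64(1.1)]
w2 57.6 [np.float64(45.7), np.float64(45.6), np.float64(45.3)] len 93.0 49.2 43.8 yc [np.float64(1.5), np.float64(1.7), np.float64(1.2)]
w2 61.6 [np.float64(46.6), np.float64(46.4), np.float64(46.2)] len 93.4 48.7 44.6 yc [np.float64(1.6), np.float64(1.8), np.float64(1.3)]
w2 65.6 [np.float64(47.4), np.float64(47.3), np.float64(47.1)] len 93.7 48.2 45.5 yc [np.float64(1.6), np.float64(1.9), np.float64(1.3)]
w4 -12 [np.float64(42.7), np.float64(43.0), np.float64(42.9)] len 91.0 49.5 41.4 yc [np.float64(-0.9), np.float64(-0.8), np.float64(-0.9)]
w4 -9 [np.float64(43.6), np.float64(43.9), np.float64(43.9)] len 91.3 49.0 42.3 yc [np.float64(-0.8), np.float64(-0.8), np.float64(-0.9)]
w4 -5 [np.float64(44.9), np.float64(45.2), np.float64(45.1)] len 91.8 48.2 43.5 yc [np.float64(-0.8), np.float64(-0.8), np.float64(-0.9)]
w4 -1 [np.float64(46.1), np.float64(46.4), np.float64(46.3)] len 92.2 47.5 44.7 yc [np.float64(-0.8), np.float64(-0.8), np.float64(-0.9)]
w4 3 [np.float64(47.3), np.float64(47.7), np.float64(47.6)] len 92.7 46.8 45.9 yc [np.float64(-0.8), np.float64(-0.8), np.float64(-0.9)]
scene reader_window [210.4, 227.6] 0.59 [[0.4876, 0.2204, 0.21], [0.4609, 0.2294, 0.24]]
scene reader_grip [236.3, 223.5] 0.56 [[0.4662, 0.1667, 0.21], [0.4402, 0.1776, 0.24]]
top reader_window [180.8, 184.8] 0.71 [[0.4863, 0.2214, 0.21], [0.4802, 0.2112, 0.24]]
top reader_grip [197.7, 206.5] 0.8 [[0.4405, 0.1831, 0.21], [0.4363, 0.1743, 0.24]]
[ 0.00049517 -0.02657735 -0.0287599 ] [0.44301734 0.17574124 0.24658749]
```

View pics/scene5.png

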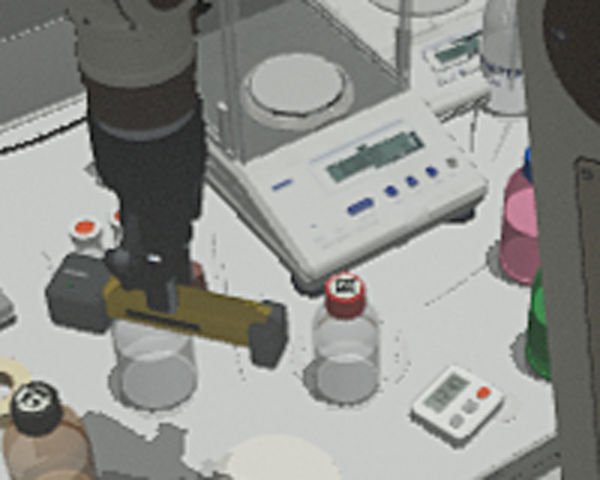

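The reader hangs level, head at crop (80,290), and nothing is touching. The window sits about 70 mm ahead of and 35 mm below the TCP. I now move over the cap.

```bash
python3 -m inch '[12,-12,0,0,0,0,0,30,-30,0,0,0,0,0,50,-50,0,0,0,0,0,68,-68,0,0,0,0,0,80,-80,-5,0,0,0,0,80,-80,-15,0,0,0,0,80,-80,-19,0,0,0,0,80,-80,-19,0,0,0,0]';python3 -m inch '[0,0,0,0,0,0,0,0,0,0,0,0,0,0,0,0,0,0,0,0,0,0,0,0,0,0,0,0]'; python3 - <<'E'
from h import *
o=bot.get_obs();x=R.from_quat(o["tool_rot"]).as_matrix();print(o["eef_pos"],o["ft_force"],"yaw",np.degrees(np.arctan2(x[1,0],x[0,0])))
for c in("scene","top"):
    im=bot.camera(c);cv2.imwrite(f"pics/{c}6.png",cv2.resize(im[150:270,150:290] if c=="scene" else im[110:230,170:310],None,fx=4,fy=4,interpolation=cv2.INTER_CUBIC))
    for t in("reader_window","reader_grip","blue_code"):
        for d in bot.spot_point(c,t)[:2]:print(c,t,d["uv"],d["confidence"],[ray(c,d["uv"],z).round(4).tolist() for z in(.142,.192,.22)])
a,b=[cv2.imread(f"pics/{c}6.png") for c in("scene","top")];b=cv2.resize(b,(a.shape[1],a.shape[0]));cv2.imwrite("pics/both6.png",cv2.resize(np.hstack([a,b]),(800,343)))
E
```

```text
clock: 7.08
eef_pos: [0.5215, 0.0962, 0.2258]
tool_rot: [0.94, 0.341, -0.002, -0.001]
ft_force: [-0.7, -0.7, -1.5]
grip_width: 0.0229
grasp_force: 59.2
clock: 7.42
eef_pos: [0.5229, 0.097, 0.2282]
tool_rot: [0.94, 0.341, 0.001, 0.0]
ft_force: [0.0, -0.1, -1.4]
grip_width: 0.0228
grasp_force: 59.3
[0.52287884 0.09698616 0.22815105] [ 0.01263892 -0.06278756 -1.39409479] yaw 39.926224693881075
scene reader_window [223.9, 196.6] 0.96 [[0.6252, 0.1229, 0.142], [0.5765, 0.1422, 0.192], [0.5492, 0.153, 0.22]]
scene reader_grip [248.1, 193.3] 0.77 [[0.6011, 0.0656, 0.142], [0.5537, 0.0881, 0.192], [0.5272, 0.1007, 0.22]]
scene blue_code [226.7, 209.9] 0.6 [[0.579, 0.1394, 0.142], [0.5328, 0.1578, 0.192], [0.5069, 0.1681, 0.22]]
top reader_grip [240.0, 169.6] 0.63 [[0.5387, 0.1104, 0.142], [0.5263, 0.1014, 0.192], [0.5194, 0.0964, 0.22]]
top blue_code [386.1, 184.4] 0.62 [[0.51, -0.2321, 0.142], [0.4994, -0.2203, 0.192], [0.4934, -0.2137, 0.22]]
top blue_code [363.1, 235.9] 0.55 [[0.3886, -0.1768, 0.142], [0.3853, -0.1683, 0.192], [0.3835, -0.1636, 0.22]]
```

View pics/both6.png

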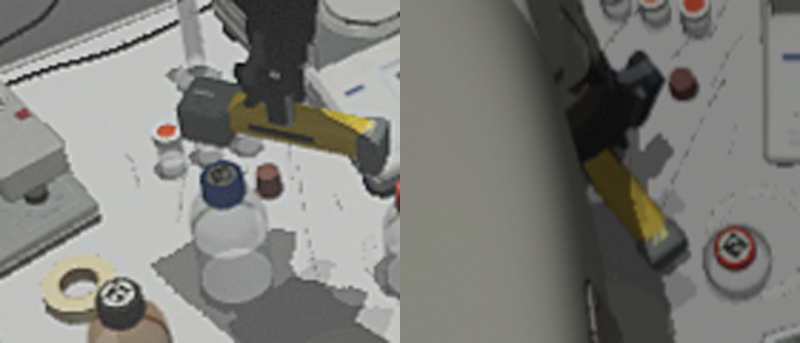

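In the scene view the reader's head (left panel, 207,110) hovers over the blue cap at (222,180). The window projects to (0.577, 0.142), against the code at (0.576, 0.142). I hold here.

```bash
for i in 1 2 3 4; do python3 -m inch '[0,0,0,0,0,0,0,0,0,0,0,0,0,0,0,0,0,0,0,0,0,0,0,0,0,0,0,0,0,0,0,0,0,0,0,0,0,0,0,0,0,0,0,0,0,0,0,0,0,0,0,0,0,0,0,0]' | head -2; done
python3 -m inch '[0,0,10,0,0,0,0,-15,0,20,0,0,0,0,-40,0,20,0,0,0,0,-70,0,20,0,0,0,0,-80,-10,20,0,0,0,0,-80,-35,20,0,0,-0.06,0,-80,-65,20,0,0,-0.12,0,-80,-95,20,0,0,-0.19,0]'
```

```text
clock: 8.48
eef_pos: [0.5229, 0.0964, 0.2275]
clock: 9.15
eef_pos: [0.5229, 0.0964, 0.2275]
clock: 9.82
eef_pos: [0.5229, 0.0964, 0.2275]
clock: 10.48
eef_pos: [0.5229, 0.0964, 0.2275]
clock: 11.15
eef_pos: [0.4429, 0.0009, 0.2488]
tool_rot: [0.968, 0.25, 0.001, 0.0]
ft_force: [1.1, 0.3, -1.2]
grip_width: 0.0228
grasp_force: 59.4
```

```bash
python3 -m inch '[0,-35,0,0,0,-0.06,0,0,-70,0,0,0,-0.12,0,0,-105,0,0,0,-0.19,0,0,-140,0,0,0,-0.25,0,0,-175,0,0,0,-0.32,0,0,-210,0,0,0,-0.38,0,0,-245,0,0,0,-0.44,0,0,-280,0,0,0,-0.5,0]' | head -2;python3 -m inch '[0,-35,0,0,0,-0.06,0,-1,-60,0,0,0,-0.104,0,-2,-75,0,0,0,-0.104,0,-2,-80,0,0,0,-0.104,0,-2,-80,0,0,0,-0.104,0,-2,-80,0,0,0,-0.104,0]'; python3 - <<'E'
from h import *
o=bot.get_obs();x=R.from_quat(o["tool_rot"]).as_matrix();print(o["eef_pos"],o["ft_force"],"yaw",np.degrees(np.arctan2(x[1,0],x[0,0])),o["joint_pos"].round(2))
im=bot.camera("wrist");cv2.imwrite("pics/w7.png",im)
for d in bot.spot_point("wrist","pad_centre"):print(d["uv"],d["confidence"],ray("wrist",d["uv"],.006))
bot.camera("top")
for d in bot.spot_point("top","pad_centre"):print(d["uv"],d["confidence"],ray("top",d["uv"],.006))
E
```

```text
clock: 11.82
eef_pos: [0.4428, -0.2805, 0.2486]
clock: 12.32
eef_pos: [0.4409, -0.358, 0.2477]
tool_rot: [0.999, -0.049, 0.0, -0.0]
ft_force: [-0.2, -0.3, -2.0]
grip_width: 0.0227
grasp_force: 59.4
[ 0.44094859 -0.35802065  0.24774437] [-0.19233607 -0.28948311 -2.03791449] yaw -5.617573528345697 [-0.68  0.37  0.25  1.45  0.    2.56]
[420.6, 221.4] 0.65 [ 0.43895828 -0.35579763  0.006     ]
```

View pics/w7.png

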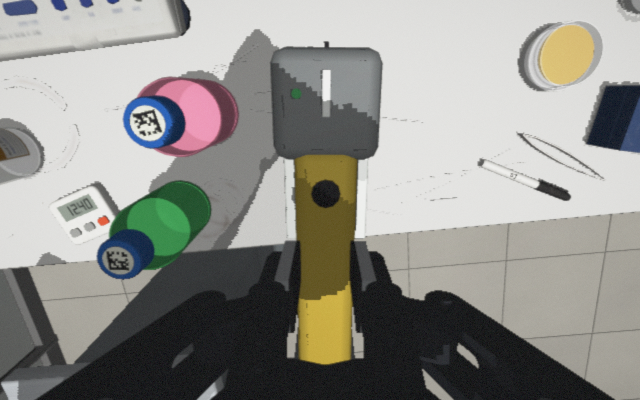

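The reader is lined up over the pad, whose edges show evenly on both sides of the handle (285–296 and 356–367). I lower it.

```bash
python3 -m inch '[0,-1,-30,0,0,0,0,0,-1,-65,0,0,0,0,0,-1,-100,0,0,0,0,0,-1,-135,0,0,0,0,0,-1,-165,0,0,0,0,0,-1,-185,0,0,0,0,0,-1,-198,0,0,0,0,0,-1,-202,0,0,0,0]'; python3 -m inch '[0,0,-1,0,0,0,0,0,0,-2,0,0,0,0,0,0,-2,0,0,0,0,0,0,-2,0,0,0,0]'
```

```text
clock: 13.18
eef_pos: [0.4395, -0.3573, 0.0428]
tool_rot: [0.999, -0.048, -0.002, -0.002]
ft_force: [0.7, -0.1, -2.3]
grip_width: 0.023
grasp_force: 59.3
clock: 13.52
eef_pos: [0.4419, -0.3602, 0.045]
tool_rot: [0.999, -0.049, 0.001, 0.001]
ft_force: [0.6, 0.8, -2.2]
grip_width: 0.0228
grasp_force: 59.4
```

```bash
for i in 1 2; do python3 -m inch '[0,0,-1,0,0,0,0,0,0,-2,0,0,0,0,0,0,-2,0,0,0,0,0,0,-2,0,0,0,0]' | sed -n '2p;4p'; done
```

```text
eef_pos: [0.4409, -0.3597, 0.0416]
ft_force: [-0.0, 0.1, -1.8]
eef_pos: [0.4409, -0.3596, 0.0394]
ft_force: [0.1, 1.1, -1.9]
```

```bash
python3 -m inch '[0,0,-1,0,0,0,0,0,0,-1,0,0,0,0,0,0,-1,0,0,0,0]' | sed -n '2p;4p'
```

```text
eef_pos: [0.441, -0.3596, 0.0392]
ft_force: [-1.2, 2.1, 3.8]
```

```bash
python3 -m inch '[0,0,-0.7,0,0,0,0,0,0,-0.7,0,0,0,0,0,0,-0.7,0,0,0,0]' | sed -n '2p;4p'
```

```text
eef_pos: [0.441, -0.3596, 0.0391]
ft_force: [-2.9, 2.6, 8.0]
```

Contact: the reader rests on the pad. I open the gripper, then rise.

```bash
python3 -m inch '[0,0,0.5,0,0,0,40,0,0,0.5,0,0,0,70,0,0,0.5,0,0,0,100,0,0,0.5,0,0,0,100,0,0,0.5,0,0,0,100,0,0,0.5,0,0,0,100,0,0,0.5,0,0,0,100]'; python3 -m inch '[0,0,10,0,0,0,100,0,0,30,0,0,0,100,0,0,65,0,0,0,100,0,0,105,0,0,0,100,-10,0,145,0,0,0,100,-30,0,185,0,0,0,100,-35,0,220,0,0,0,100,-35,0,225,0,0,0,100]'; python3 - <<'E'
from h import *
o=bot.get_obs();print(o["eef_pos"],o["ft_force"])
im=bot.camera("wrist");
y=cv2.inRange(cv2.cvtColor(im,cv2.COLOR_BGR2HSV),(18,100,50),(35,255,255));y[:,:295]=0;y[:,365:]=0
r,c=np.nonzero(y)
for rr in range(r.min()+12,r.max()-15,20):
    cc=c[r==rr];print(rr,cc.min(),cc.max()+1,ray("wrist",((cc.min()+cc.max()+1)/2,rr),.048)[:2].round(4))
bot.camera("top")
for d in bot.spot_point("top","blue_code"):print(ray("top",d["uv"],.142).round(4),d["confidence"])
cv2.imwrite("pics/crop8.png",cv2.resize(im[10:240,240:400],None,fx=2.5,fy=2.5,interpolation=cv2.INTER_CUBIC))
E
```

```text
clock: 15.27
eef_pos: [0.4409, -0.3596, 0.0381]
tool_rot: [0.999, -0.049, -0.0, -0.0]
ft_force: [-0.2, -1.0, -0.2]
grip_width: 0.0853
grasp_force: 0.0
clock: 15.93
eef_pos: [0.4069, -0.3617, 0.2725]
tool_rot: [0.999, -0.05, 0.005, 0.004]
ft_force: [0.2, -0.9, 0.5]
grip_width: 0.0854
grasp_force: 0.0
[ 0.40690427 -0.36168318  0.27246617] [ 0.24348109 -0.94863033  0.4689792 ]
98 305 332 [ 0.4768 -0.362 ]
118 306 332 [ 0.4561 -0.3603]
138 306 331 [ 0.4348 -0.3576]
158 306 332 [ 0.4126 -0.3558]
178 306 331 [ 0.3898 -0.3529]
[ 0.515 -0.231  0.142] 0.97
[0.5778 0.1432 0.142 ] 0.77
[ 0.4243 -0.3227  0.142 ] 0.67
```

View pics/crop8.png

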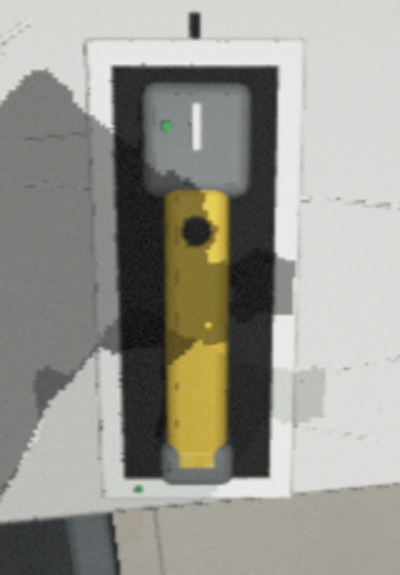

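The reader lies centred and straight on the pad, head (196,138) and foot (197,465), inside a pad spanning columns 87–303. One quick check remains: that the bottle has not shifted in the top view.

```bash
python3 - <<'E'
from h import *
a=cv2.imread("pics/top0.png");b=bot.camera("top")
for im in(a,b):
    m=cv2.inRange(cv2.cvtColor(im,cv2.COLOR_BGR2HSV),(100,120,40),(130,255,255))[140:175,210:250];r,c=np.nonzero(m);print(c.mean()+210,r.mean()+140,len(r))
print(np.abs(a[140:180,210:250].astype(int)-b[140:180,210:250]).mean())
o=bot.get_obs();print(o["clock"],o["ft_force"],np.abs(o["joint_vel"]).max());
E
```

```text
229.01818181818183 157.0818181818182 110
229.0810810810811 157.1081081081081 111
8.129166666666666
16.1333 [-0.32384657  0.051008   -1.37725645] 0.030753593484567566
```

Bottle unmoved; handing in.

```bash
python3 -m inch '[0,0,0,0,0,0,100,0,0,0,0,0,0,100,0,0,0,0,0,0,100]' | head -2; python3 -c "
from workcell import bot;print(bot.job_done())"
```

```text
clock: 16.38
eef_pos: [0.4056, -0.359, 0.2615]
the job is handed in; nothing more can be done
None
```

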